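# Clamp a tube rack on a platform shaker by fingertip

### The arm

A 7-joint arm with a two-finger parallel gripper is mounted at the origin on the work surface. World frame = base frame: x ahead of the robot, y to its left, z up, the work surface at z = 0. Lengths are in m, angles in rad, forces in N, time in s.
With the tool pointing down it reaches from about 0.4 to 0.9 m from the base axis. Payload 5.6 kg.
Tool frame: the origin (TCP) lies midway between the tips of the shut fingers; the grasp point (between the pads) lies 19 mm behind it; z points along the fingers, y is the line along which they close (so a half turn about z gives the same grasp; the last joint's range is limited). The gripper opens to 92 mm and grips with 3 to 60 N. Pads are 20 mm wide; open, the fingers measure 128 mm over their backs; the gripper's body (75 mm by 189 mm) begins 69 mm behind the grasp point.
Start: joints at [1.241, 0.468, -0.012, 1.603, 0.006, 1.071, -0.056], TCP at [0.184, -0.623, 0.215] pointing down, gripper open.
Joint ranges: [-2.53, 2.53], [-0.31, 2.02], [-1.57, 1.55], [0.28, 2.44], [-1.29, 4.43], [0.15, 1.84], [-2.92, 2.92]. Speed limits (rad/s): [2.57, 2.57, 3.14, 3.14, 3.14, 3.14, 3.14].

### API

Orientations are given as a 3x3 rotation matrix whose columns are the frame's x, y, z axes.
In Python, from station import env, effector, solver, viewer, workorder, search_frame, tip_of gives the robot as it stands. Calls block until the motion is done:
- env.reach(position, orientation): joint-space move of the TCP to a pose.
- env.movel(position, frame=None, rate=0.15): straight line of the TCP; frame=None keeps the orientation; rate is the mean speed in m/s.
- env.goto_joints(angles): joint-space move.
- effector.release() and effector.grasp(squeeze=None): open the fingers fully, or close them until they stop; squeeze is the grip in N (None keeps the last).
- env.pause(seconds).
- solver.inverse_kinematics(position, orientation): joint angles nearest the present ones, or None.
- env.sense(): the state.
- viewer.read_camera(name): name is "scene" or "top" or "wrist"; returns (picture, depth): 384x512x3 uint8, red, green, blue; 384x512 float32, m along the optical axis (not along the pixel's ray), 0 where there is no reading.
- viewer.camera_info(name): a dict with "intrinsics" (3x3 intrinsics, pixels), "eye" and "rotation" of the camera in the world; the wrist camera has in their place "T_tool_cam" (4x4, takes a point from camera to tool coordinates, whose origin is the TCP and whose axes are the flange's). Camera axes: x right, y up, looking along -z (the intrinsics and any distortion apply to the point x, -y, -z); pixel columns grow to the right and rows downward; lengths in m; the calibration is good to about 2 mm. A picture is of the moment at which its call begins: read the wrist's pose just before it. camera_info takes no time and is no camera call.
A pose or a line that the arm cannot do raises env.PlanningError and nothing moves.
- workorder.finish_job(): hands the job in; it is judged then, once.
Trained networks look in the newest picture that a camera, given by its name, has taken for a name from the list of things; names that differ only in an ending like _2 or _b are one class to them, and where a whole thing is asked for, a point or a joint stands for the part that bears it (a point fixed in the world has none). Each returns a list of dicts, best first, with "score" (0 to 1); they miss things now and then, are a little off and sometimes report something else, mostly with a low value. They report only what shows in the picture. A call takes as long as a camera call. They do not tell look-alikes from the thing itself.
- search_frame(camera, name): "at" ([x, y, z] in m, in world coordinates, good to about 4 mm: the middle of the surface that is visible of it).
- tip_of(camera, name): "at" ([x, y, z] in m, in world coordinates, good to about 4 mm: a listed point, or the origin of a listed thing).
The state is a dict: "t": time; "joint_positions": joint angles; "joint_velocities": joint speeds; "tau": joint torques, N m; "ee_pos": TCP position; "tcp_rot": TCP orientation; "wrist_force": force on the tool from outside, world axes, zero at the start; "moment": the same for the moment, N m; "gripper_width": finger opening in m; "grasp_force": force on a finger pad.
Only numpy, scipy, OpenCV 4.12 (cv2) and the standard library are available. Lean on these libraries where they do the work, as an engineer would, in place of code of your own. Each camera call takes 0.05 s, during which the arm holds its last target. There are 200 camera calls.

### The job

Clamp the yellow tube rack on the blue shaker: with a fingertip push the sliding roller bar up until the rack is held snug between the two roller bars, and only then run the bar's loose red wing screw down, clockwise seen from above, by stroking its wings round with the fingertips, stroke after stroke, until it comes to its stop. Only push: do not take the wings between the fingers and do not lift the rack. Leave the bottles and the orange rack beside the shaker where they stand, and the bar and rack still snug.

Things in the scene. Friction and masses are not known exactly. Their poses are not given: they have to be found in the camera images.
- shaker: Bench platform shaker, fixed: blue housing under a steel platform. Origin on the bench under its centre, z up, x along the two black roller bars, y from the sliding bar (-y side) to the fixed bar (+y side). Platform 280 mm (x) by 340 mm (y), its top 106 mm above the bench.
- fixed_bar (a point): Middle of the fixed roller bar's axis, 44 mm above the platform; axes as the shaker's. Black rubber roller of 22 mm diameter along x; aluminium side plates at x = +-98 mm, 58 mm high above the platform.
- clamp (a joint): Position of the sliding bar, m: 0 to 0.085, growing as the bar moves along the shaker's +y towards the rack and the fixed bar. 0.070 when the rack is squarely held between both bars. It slides stiffly (about 5 N) and stays where it is left.
- roller_back (a point): Middle of the sliding bar's roller, on its rear face (-y side, away from the rack), 44 mm above the platform; axes as the shaker's. Black roller 192 mm long along x, 22 mm diameter (underside 33 mm, top 55 mm above the platform); side plates at x = +-98 mm, 58 mm high. A 6 mm thick foot lies on the platform; its tongue, 64 mm wide, runs 50 mm back (-y) from here under the wing screw.
- wing_screw (a joint): Turn of the wing screw, rad: grows as it is turned clockwise seen from above (tightened); its stop, fully home, is at 14.14 (2.25 turns from 0). At 0 the wings lie along the shaker's x axis, at the stop along its y axis. It turns easily (about 0.02 N m), stays where it is left and sinks 1.5 mm a turn.
- screw_mid (a point): Red wing screw on the sliding bar's foot, upright axis 20 mm to -y of the roller's rear face; the wings pass under the roller, so fingers reach them only on the -y side. Point on the axis at mid-height of the wings, 17.5 mm above the platform when home, up to 3.4 mm higher when loose; x along the wings, z up. Two wings, each reaching 29 mm from the axis, 5.5 mm thick, 14 mm high; hub 19 mm across.
- tube_rack: Yellow rack of capped sample tubes standing loose on the platform between the bars, 190 mm (its x) by 95 mm (its y), 52 mm high, 58 mm with the caps, 0.38 kg or so. Origin at the centre of its underside, z up. Held snug its origin lies at y = +76.5 mm in the shaker's frame and its x axis along the shaker's.
- wash_bottle: White wash bottle with blue collar, 68 mm diameter, 190 mm high with its spout, on the bench; origin at the centre of its underside. Not to be disturbed.
- reagent_bottle: Amber glass bottle with blue cap, 60 mm diameter, 125 mm high, on the bench; origin at the centre of its underside. Not to be disturbed.
- orange_rack: Small orange tube rack, 95 by 76 mm, 56 mm high, on the bench; origin at the centre of its underside. Not to be disturbed.
Not all that is in view belongs to the job. Of the things shaped like the tube_rack, the yellow one is meant.

How it is judged:
By the outcome, as a careful person would: the job done as asked, in the order asked, and still so for the second after the job is handed in, with the robot touching nothing.
It also fails if it takes over 72 s, if anything falls off the work surface, if the arm or the gripper's body presses on something with over 40 N, if the wrist force passes 120 N, or if a joint passes its speed limit or range.

## Working session

There is one attempt and no reset: what is moved stays moved. The work goes in short steps, each a Python script; the robot and the scene stay as the last script left them, time stands still between calls to the robot, and variables do not carry over. Pictures are saved under pics/ and viewed, at most 10 in all, crops included, and the job is handed in when it is done.

```bash
ls; mkdir -p pics; python3 - <<'E'
from station import env, viewer, search_frame, tip_of
import cv2, numpy as np
s=env.sense(); print(s['t'],s['ee_pos'],s['tcp_rot'],s['gripper_width'])
ims=[]
for c in ('scene','top'):
    p,d=viewer.read_camera(c); ims.append(p)
    np.savez(f'pics/{c}.npz',p=p,d=d)
    i=viewer.camera_info(c); print(c,i['eye'],i['rotation'],i['intrinsics'],[k for k in i])
    for n in ('shaker','fixed_bar','roller_back','screw_mid','tube_rack','wash_bottle','reagent_bottle','orange_rack'):
        print(c,n,[(np.round(r['at'],3),round(r['score'],2)) for r in tip_of(c,n)[:3]])
cv2.imwrite('pics/a.png',cv2.resize(cv2.cvtColor(ims[0],cv2.COLOR_RGB2BGR),(800,600)))
cv2.imwrite('pics/b.png',cv2.resize(cv2.cvtColor(ims[1],cv2.COLOR_RGB2BGR),(800,600)))
print(env.sense()['t'])
E
```

```text
pics
0.0 [ 0.18359979 -0.62290517  0.21364687] [[ 9.59182725e-01  2.82786238e-01 -6.65731966e-04]
 [ 2.82786974e-01 -9.59181269e-01  1.67942277e-03]
 [-1.63639986e-04 -1.79913363e-03 -9.99998368e-01]] 0.09184593644316015
scene [1.0506422  1.25479399 1.23181376] [[-0.88180653 -0.31362621  0.35221564]
 [ 0.47143125 -0.56554929  0.67668795]
 [-0.01303177  0.76275331  0.64655825]] [[497.04103854   0.         253.65734166]
 [  0.         497.04103854 197.64296852]
 [  0.           0.           1.        ]] ['intrinsics', 'eye', 'rotation']
scene shaker []
scene fixed_bar [(array([0.522, 0.247, 0.152]), 0.56)]
scene roller_back [(array([ 0.599, -0.286, -0.002]), 0.75), (array([0.559, 0.064, 0.15 ]), 0.72)]
scene screw_mid [(array([0.537, 0.176, 0.104]), 0.71)]
scene tube_rack [(array([0.535, 0.174, 0.107]), 0.87), (array([ 0.242, -0.257,  0.   ]), 0.65), (array([ 0.253,  0.353, -0.004]), 0.59)]
scene wash_bottle [(array([ 0.452, -0.309,  0.001]), 0.67)]
scene reagent_bottle [(array([ 0.597, -0.282, -0.002]), 0.63), (array([0.536, 0.173, 0.105]), 0.57)]
scene orange_rack [(array([ 0.581,  0
[... 162 characters left out ...]
937  0.99502321]] [[413.43474819   0.         255.6413178 ]
 [  0.         413.43474819 194.46847639]
 [  0.           0.           1.        ]] ['intrinsics', 'eye', 'rotation']
top shaker [(array([ 0.546,  0.112, -0.002]), 0.59)]
top fixed_bar [(array([0.518, 0.238, 0.149]), 0.69)]
top roller_back [(array([0.555, 0.061, 0.15 ]), 0.59)]
top screw_mid [(array([0.558, 0.063, 0.152]), 0.7), (array([0.563, 0.048, 0.126]), 0.49)]
top tube_rack [(array([ 0.243, -0.256,  0.001]), 0.95), (array([0.254, 0.354, 0.001]), 0.87), (array([0.533, 0.18 , 0.107]), 0.58)]
top wash_bottle [(array([ 0.453, -0.306,  0.004]), 0.66)]
top reagent_bottle []
top orange_rack [(array([0.583, 0.507, 0.001]), 0.93)]
0.9
```

View pics/a.png

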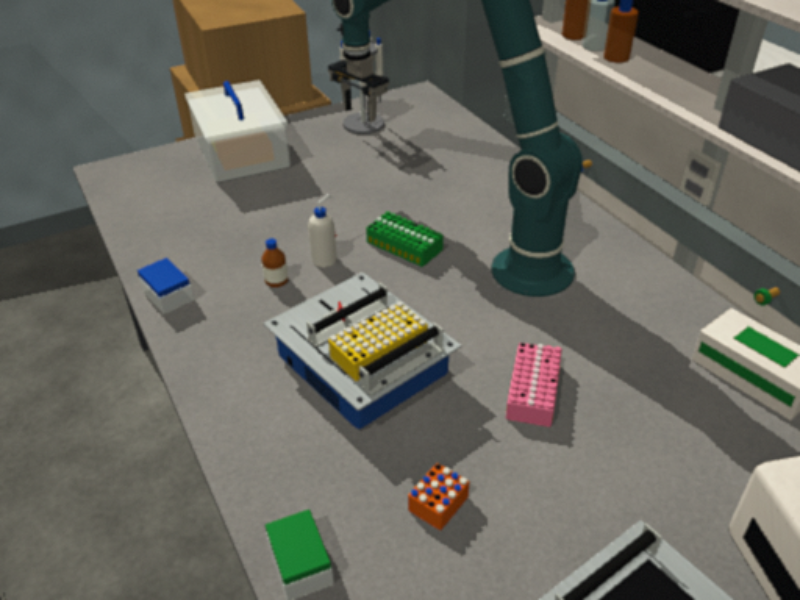

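View pics/b.png

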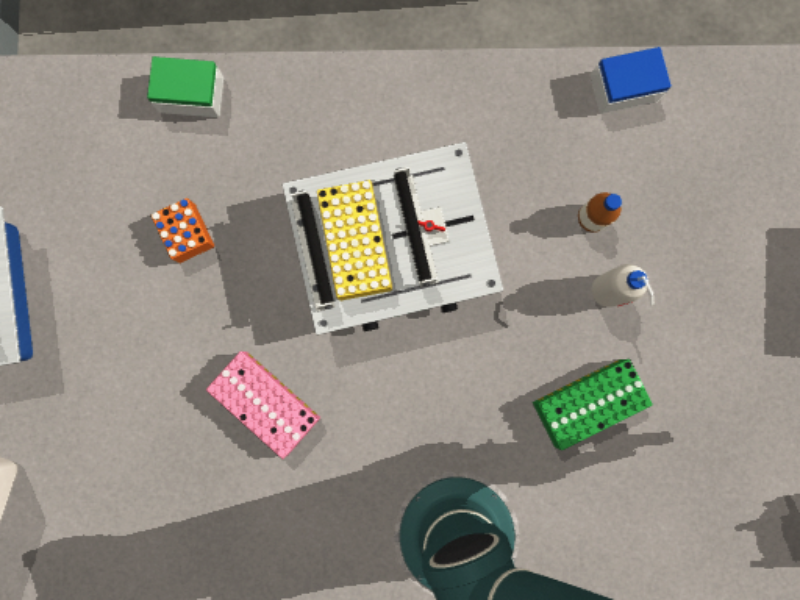

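The scene shows the yellow rack on the shaker. In the 800 px top view the platform corners are at about (284,184), (465,144), (501,290) and (318,333). The red screw is at (430,225), just right of the sliding roller. Next I'll get the shaker frame from depth.

```bash
cat > h.py <<'E'
import numpy as np, cv2
from station import env, effector, solver, viewer, search_frame, tip_of, workorder
def cloud(cam,p,d,eye=None,R=None):
    i=viewer.camera_info(cam); K=i['intrinsics']
    if R is None: eye,R=i['eye'],i['rotation']
    v,u=np.mgrid[:d.shape[0],:d.shape[1]]
    c=np.stack([(u-K[0,2])/K[0,0]*d,-(v-K[1,2])/K[1,1]*d,-d],-1)
    P=c@np.array(R).T+eye; P[d==0]=np.nan; return P
E
python3 - <<'E'
from h import *
for cam in ('top','scene'):
    z=np.load(f'pics/{cam}.npz'); p=z['p'].astype(int); P=cloud(cam,p,z['d'])
    X=P[...,0];Y=P[...,1];Z=P[...,2]
    roi=(X>.35)&(X<.75)&(Y>-.12)&(Y<.35)
    m=roi&(Z>.095)&(Z<.18)
    r=cv2.minAreaRect(P[m][:,:2].astype(np.float32)*1000); print(cam,'platform',r, 'z',np.median(Z[roi&(abs(Z-.106)<.008)]))
    a=roi&(p.max(-1)<60)&(Z>.13)&(Z<.18)
    n,l=cv2.connectedComponents(a.astype(np.uint8))
    for k in range(1,n):
        if (l==k).sum()>60: print(' roller',(l==k).sum(),cv2.minAreaRect(P[l==k][:,:2].astype(np.float32)*1000),P[l==k][:,2].max())
    y=roi&(p[...,0]>130)&(p[...,1]>100)&(p[...,2]<90)&(Z>.14); q=P[y]
    print(' yellow',cv2.minAreaRect(q[:,:2].astype(np.float32)*1000),np.median(q[:,2]))
    rd=roi&(p[...,0]>120)&(p[...,1]<70)&(p[...,2]<70); q=P[rd]
    if len(q): print(' red',len(q),cv2.minAreaRect(q[:,:2].astype(np.float32)*1000),np.median(q[:,2]),q.mean(0))
E
```

```text
top platform ((546.1543579101562, 110.24108123779297), (281.3394775390625, 340.4394226074219), 12.119356155395508) z 0.10614303087095212
 roller 531 ((553.9888916015625, 75.9852294921875), (190.35089111328125, 21.117063522338867), 11.843097686767578) 0.16518207348161473
 roller 539 ((517.6793212890625, 242.1150360107422), (190.0848846435547, 22.012447357177734), 12.230487823486328) 0.1659327688246921
 yellow ((533.2395629882812, 175.41473388671875), (188.73460388183594, 94.66651153564453), 9.927248001098633) 0.15769714665935486
 red 47 ((557.7432250976562, 43.181556701660156), (46.6591796875, 17.26389503479004), 57.46634292602539) 0.13211118555381063 [0.55860241 0.04350431 0.13153293]
scene platform ((545.4544067382812, 108.90226745605469), (286.4731750488281, 348.83642578125), 11.697869300842285) z 0.10710204506424104
 roller 248 ((551.8401489257812, 79.84121704101562), (191.74761962890625, 17.908124923706055), 12.695368766784668) 0.1659581023721517
 roller 311 ((512.8658447265625, 243.55062866210938), (186.32144165039062, 22.94436264038086), 10.907074928283691) 0.16622250209134948
 yellow ((537.158203125, 180.55453491210938), (190.6571044921875, 110.42374420166016), 13.121103286743164) 0.15780008603533247
 red 4 ((558.7113647460938, 37.505699157714844), (18.152450561523438, 0.20507609844207764), 65.72511291503906) 0.13663931347355152 [0.55840214 0.03688803 0.13605261]
```

Everything agrees with the given sizes: shaker centre (0.546, 0.110), yaw 12.1°, clamp ≈ 0.017, rack about 10 mm short of snug. Next I'll move above the bar and check the wing angle and the finger shape with the wrist camera.

```bash
cat >> h.py <<'E'
C=np.array([.5460,.1102]); a=np.radians(12.1)
EX=np.array([np.cos(a),np.sin(a)]); EY=np.array([-np.sin(a),np.cos(a)])
ROT=np.array([[EX[0],-EY[0],0],[EX[1],-EY[1],0],[0,0,-1.]])  # tool y = shaker -y
ZP=.106
def W(x,y,z): return np.r_[C+x*EX+y*EY, ZP+z]      # shaker (x,y, z above platform) -> world
def S(p): d=np.array(p)[:2]-C; return np.r_[d@EX,d@EY,p[2]-ZP]
FO=.055   # centre of near (north) finger from the TCP
def F(x,y,z): return W(x,y-FO,z)                    # TCP so that north finger centre is at x,y
def force(): f=env.sense()['wrist_force']; return np.r_[np.r_[f[:2]@EX,f[:2]@EY],f[2]].round(1)
def wrist(name):
    s=env.sense(); p,d=viewer.read_camera('wrist'); T=viewer.camera_info('wrist')['T_tool_cam']
    R=s['tcp_rot']@T[:3,:3]; e=s['ee_pos']+s['tcp_rot']@T[:3,3]
    if name: cv2.imwrite(name,cv2.cvtColor(p,cv2.COLOR_RGB2BGR))
    return p,d,cloud('wrist',p,d,e,R)
def red(Pw,p):
    hsv=cv2.cvtColor(p,cv2.COLOR_RGB2HSV); h=hsv[...,0]
    q=np.array([S(x) for x in Pw[((h<6)|(h>174))&(hsv[...,1]>150)&(hsv[...,2]>70)] if np.isfinite(x[0])])
    return q[(abs(q[:,0])<.05)&(q[:,2]>.005)&(q[:,2]<.04)] if len(q) else q
E
python3 - <<'E'
from h import *
s=env.sense(); print(viewer.camera_info('wrist'))
env.movel(np.r_[s['ee_pos'][:2],.36],rate=.3)
env.reach(F(0,-.12,.16),ROT)
print(env.sense()['t'],env.sense()['joint_positions'].round(2),force())
p,d,P=wrist('pics/w1.png'); np.savez('pics/w1.npz',p=p,d=d,P=P)
q=red(P,p); print(len(q),q.mean(0),q.min(0),q.max(0)); print(cv2.minAreaRect((q[:,:2]*1000).astype(np.float32)), cv2.fitLine((q[:,:2]*1000).astype(np.float32),2,0,.01,.01).ravel(), np.percentile(q[:,2],[50,90]))
E
```

```text
{'intrinsics': array([[295.11211876,   0.        , 258.1651669 ],
       [  0.        , 295.11211876, 192.98116757],
       [  0.        ,   0.        ,   1.        ]]), 'T_tool_cam': array([[-9.52743986e-04,  9.58285015e-01,  2.85812740e-01,
         8.20635595e-02],
       [ 9.99998966e-01,  1.22092022e-03, -7.60100998e-04,
        -1.58464004e-04],
       [-1.07734795e-03,  2.85811721e-01, -9.58285187e-01,
        -1.70673005e-01],
       [ 0.00000000e+00,  0.00000000e+00,  0.00000000e+00,
         1.00000000e+00]])}
4.0 [ 0.47  0.37 -0.54  1.68  0.21  1.15 -1.49] [-0.5 -0.5  0. ]
483 [ 0.00236433 -0.06854666  0.02501951] [-0.01790559 -0.09359466  0.00530751] [ 0.01623714 -0.03881189  0.02903092]
((-2.075723171234131, -66.45185852050781), (56.79865264892578, 25.621137619018555), 75.9268569946289) [  0.4544202   0.8907874   2.364327  -68.54666  ] [0.02614906 0.02781324]
```

View pics/w1.png

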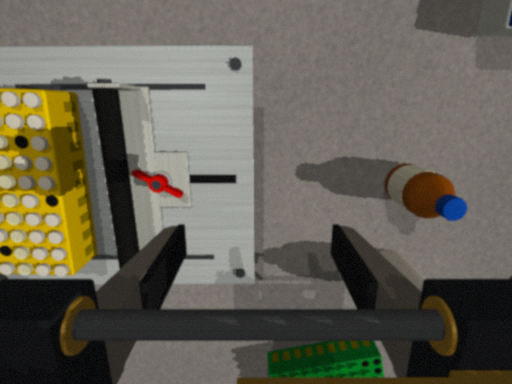

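The wrist view shows the red screw hub at (157,183), with wings from (133,172) to (183,194). One wing therefore points toward -y and slightly -x, a phase of about 115°. The left (north) fingertip ends near (175,232), and I'll measure its size from depth while pushing the bar.

```bash
python3 - <<'E'
from h import *
z=np.load('pics/w1.npz'); s=env.sense()
T=(z['P']-s['ee_pos'])@s['tcp_rot']
for lo,hi in ((-.012,.01),(-.03,-.012),(-.06,-.03)):
    for sg in (-1,1):
        m=(T[...,2]>lo)&(T[...,2]<hi)&(abs(T[...,0])<.03)&(T[...,1]*sg>.02)&(T[...,1]*sg<.08)
        q=T[m]*1000; print(lo,sg,len(q),np.percentile(q,[2,50,98],axis=0).round(1).tolist() if len(q) else '')
# approach behind bar: rear at ~-0.046
env.movel(F(0,-.075,.06),ROT,rate=.25)
env.movel(F(0,-.075,.040),ROT,rate=.2)
t0=env.sense()['t']
for y in np.arange(-.072,-.034,.002):
    env.movel(F(0,y,.040),rate=.05); f=force()
    print(round(y,4),S(env.sense()['ee_pos']).round(4)[1],f)
    if f[1]<-2.5: break
print(env.sense()['t'],t0)
E
```

```text
-0.012 -1 295 [[-7.6, -57.2, -11.8], [10.2, -46.1, -6.7], [11.8, -45.6, -0.3]]
-0.012 1 296 [[-8.0, 45.8, -11.9], [9.8, 46.3, -6.9], [11.7, 57.6, -0.4]]
-0.03 -1 645 [[-7.8, -58.6, -29.8], [10.6, -46.2, -22.0], [11.8, -45.6, -12.2]]
-0.03 1 635 [[-7.9, 45.8, -29.6], [10.5, 46.4, -22.1], [11.7, 59.1, -12.4]]
-0.06 -1 1840 [[-7.6, -61.2, -59.5], [11.2, -47.5, -47.6], [12.5, -45.6, -31.0]]
-0.06 1 1835 [[-7.6, 45.7, -59.4], [11.1, 47.5, -47.4], [12.4, 61.2, -30.8]]
-0.072 -0.127 [ 0.1 -0.6 -0.7]
-0.07 -0.1248 [0.3 0.  0.2]
-0.068 -0.1228 [ 0.3 -0.1  1.1]
-0.066 -0.1208 [ 0.7 -0.   0.3]
-0.064 -0.1188 [0.9 0.5 0.6]
-0.062 -0.1168 [-0.3 -0.2 -0.1]
-0.06 -0.1148 [ 0.6 -0.1 -0.1]
-0.058 -0.1128 [ 0.8 -0.3  0.4]
-0.056 -0.1108 [-0.3 -0.1 -0. ]
-0.054 -0.1088 [ 0.5 -0.3  0.4]
-0.052 -0.1068 [ 0.1  0.7 -0.6]
-0.05 -0.1056 [ 0.4 -2.4 -1.3]
-0.048 -0.1041 [ 0.5 -5.9 -0.6]
8.1417 4.8917
```

```bash
python3 - <<'E'
from h import *
def tcp(y): return W(0,y,.040)
env.movel(tcp(-.075),rate=.06); print(S(env.sense()['ee_pos']).round(4),force())
for y in np.arange(-.073,-.040,.0015):
    env.movel(tcp(y),rate=.03); f=force()
    print(round(y,4),S(env.sense()['ee_pos']).round(4)[1],f)
    if f[1]<-18: break
print(env.sense()['t'])
E
```

```text
[-0.     -0.0742  0.0399] [ 0.2 -0.8 -0.7]
-0.073 -0.0734 [ 0.4 -3.   0.3]
-0.0715 -0.0721 [ 0.1 -5.2 -0.1]
-0.07 -0.0703 [-0.1 -4.7 -0.2]
-0.0685 -0.0686 [ 0.3 -4.  -1.5]
-0.067 -0.0669 [ 0.9 -3.6 -1. ]
-0.0655 -0.0656 [ 0.1 -4.  -0.5]
-0.064 -0.0644 [-0.6 -5.7 -0.7]
-0.0625 -0.0629 [ 0.3 -5.3  0.1]
-0.061 -0.0614 [-0.5 -5.4  0.4]
-0.0595 -0.06 [-0.2 -6.2  0.1]
-0.058 -0.0586 [ 0.1 -6.3 -0.1]
-0.0565 -0.0573 [ 0.1 -5.7  0.2]
-0.055 -0.0558 [-0.1 -5.9  0.1]
-0.0535 -0.0543 [ 0.5 -6.6 -0.2]
-0.052 -0.0528 [ 0.6 -6.2 -0.5]
-0.0505 -0.052 [-0.2 -7.3  0.1]
-0.049 -0.0519 [-0.2 -9.5  0.9]
-0.0475 -0.0518 [ -1.5 -12.3   3. ]
-0.046 -0.0517 [ -0.1 -15.1   3.2]
-0.0445 -0.0517 [ -0.  -18.5   3.7]
13.7583
```

The bar stopped hard at rear face ≈ +0.007 with the force rising to 18 N, so the rack is snug. I'll back off and verify.

```bash
cat >> h.py <<'E'
def screw(name=None):
    p,d,P=wrist(name); q=red(P,p); t=q[q[:,2]>np.percentile(q[:,2],85)-.008]
    l=cv2.fitLine((t[:,:2]*1000).astype(np.float32),2,0,.01,.01).ravel()
    r=cv2.minAreaRect((t[:,:2]*1000).astype(np.float32))
    return len(t),'phase mod180',(-np.degrees(np.arctan2(l[1],l[0])))%180,'c',np.round(r[0],1),'size',np.round(r[1],1),'top',np.percentile(t[:,2],[50,90]).round(4)
E
python3 - <<'E'
from h import *
env.movel(W(0,-.06,.040),rate=.1); env.movel(W(0,-.12,.12),rate=.25)
print(force(),screw('pics/w2.png'))
p,d=viewer.read_camera('top'); P=cloud('top',p,d); X,Y,Z=P[...,0],P[...,1],P[...,2]; pi=p.astype(int)
y=(X>.35)&(X<.75)&(Y>-.12)&(Y<.35)&(pi[...,0]>130)&(pi[...,1]>100)&(pi[...,2]<90)&(Z>.14)
r=cv2.minAreaRect(P[y][:,:2].astype(np.float32)*1000); print(r,S([r[0][0]/1e3,r[0][1]/1e3,0]))
print(env.sense()['t'])
E
```

```text
[-0.6  1.   0.2] (601, 'phase mod180', np.float32(118.03754), 'c', array([  1.6, -14.2]), 'size', array([55.4, 18. ]), 'top', array([0.0262, 0.0277]))
((529.4435424804688, 183.74835205078125), (189.3188934326172, 95.61817932128906), 12.259806632995605) [-0.00077153  0.07538489 -0.106     ]
14.7167
```

View pics/w2.png

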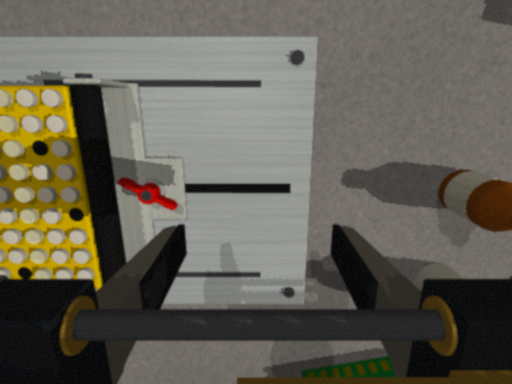

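The picture confirms it: the rack is square, yaw 12.26°, and pressed to both bars. The screw is at (149,194) with its wing at phase ≈116°. I'll do the first stroke and check it.

```bash
cat >> h.py <<'E'
AX=np.array([0,-.013])
def fc(phi,gap=0,r=.022):   # north-fingertip centre beside wing at phi (deg, clockwise from +x)
    c,s=np.cos(np.radians(phi)),np.sin(np.radians(phi)); u=np.array([c,-s]); n=np.array([s,c])
    return AX+r*u+(.00275+.010*abs(n[0])+.0065*abs(n[1])+gap)*n
def T(xy,z): return W(xy[0],xy[1]-.052,z)
def stroke(a,b=230,step=12,start_gap=.004,lim=5):
    p=fc(a,start_gap); env.movel(T(p,.045),ROT,rate=.2); env.movel(T(p,.012),rate=.1)
    f0=force(); phi=a; hist=[]
    while phi<b:
        phi=min(phi+step,b); env.movel(T(fc(phi),.012),rate=.08)
        f=force()-f0; hist.append((phi,float(np.hypot(*f[:2]).round(1))))
        if hist[-1][1]>lim: break
    print(hist)
    s=S(env.sense()['ee_pos']); q=fc(phi,.003)
    env.movel(T(q,.012),rate=.1); env.movel(T(q,.045),rate=.2)
    print('t',env.sense()['t'],'lift from',s.round(4)); return phi
E
python3 - <<'E'
from h import *
env.movel(T(fc(105,.006),.06),rate=.25)
stroke(105)
env.movel(W(0,-.12,.12),rate=.25); print(screw('pics/w3.png'),env.sense()['t'])
E
```

```text
[(117, 0.4), (129, 1.1), (141, 0.8), (153, 0.5), (165, 0.5), (177, 0.7), (189, 0.7), (201, 0.5), (213, 1.5), (225, 1.1), (230, 0.5)]
t 19.2 lift from [-0.0253 -0.0573  0.012 ]
(470, 'phase mod180', np.float32(51.572308), 'c', array([  1.6, -14.5]), 'size', array([17.3, 56.7]), 'top', array([0.0262, 0.0275])) 19.8
```

View pics/w3.png

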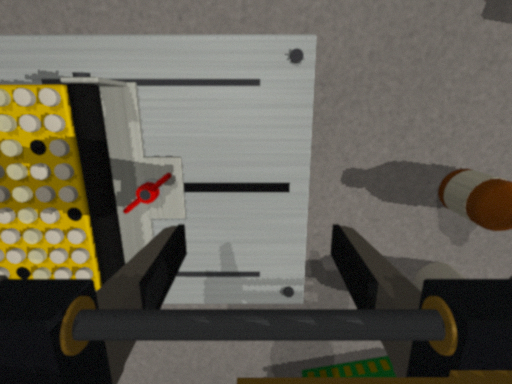

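The stroke worked: the wing went from 116° to 230°, and the hub at (148,192) stayed centred. I'll repeat until the stop.

```bash
python3 - <<'E'
from h import *
for k in range(5):
    b=stroke(44)
    if b<230: break
env.movel(W(0,-.12,.12),rate=.25); print(screw('pics/w4.png'),env.sense()['t'])
E
```

```text
[(56, 1.0), (68, 1.1), (80, 1.5), (92, 0.8), (104, 1.0), (116, 1.0), (128, 0.6), (140, 1.5), (152, 1.6), (164, 0.8), (176, 1.6), (188, 0.7), (200, 1.3), (212, 1.8), (224, 0.7), (230, 2.0)]
t 25.4917 lift from [-0.0253 -0.0573  0.012 ]
[(56, 0.4), (68, 0.7), (80, 0.8), (92, 1.4), (104, 0.3), (116, 0.5), (128, 1.1), (140, 1.8), (152, 1.3), (164, 1.1), (176, 1.0), (188, 0.5), (200, 0.7), (212, 1.4), (224, 1.3), (230, 1.2)]
t 30.9833 lift from [-0.0253 -0.0573  0.012 ]
[(56, 1.2), (68, 1.5), (80, 1.9), (92, 1.6), (104, 1.8), (116, 1.1), (128, 1.1), (140, 1.6), (152, 0.5), (164, 0.8), (176, 1.2), (188, 1.3), (200, 0.7), (212, 0.9), (224, 0.6), (230, 2.4)]
t 36.475 lift from [-0.0253 -0.0572  0.012 ]
[(56, 0.4), (68, 1.6), (80, 1.3), (92, 1.6), (104, 9.4)]
t 39.2167 lift from [ 0.0118 -0.0886  0.0128]
(534, 'phase mod180', np.float32(89.53155), 'c', array([  1.5, -15.4]), 'size', array([18.2, 55.8]), 'top', array([0.0235, 0.0251])) 39.7417
```

View pics/w4.png

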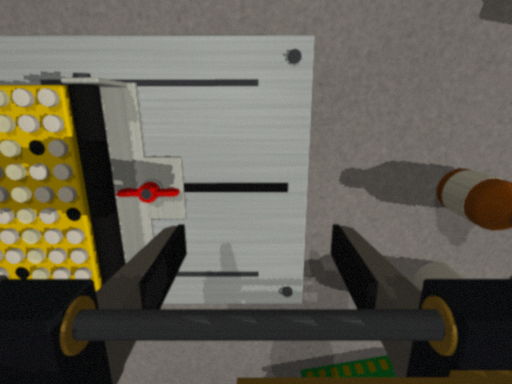

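The wings lie along y, from (118,193) to (180,193). The screw has sunk about 2.6 mm and hit its stop at exactly the expected count. The bar and rack haven't moved, so I'm handing the job in.

```bash
python3 -c "
from h import *
env.movel(W(0,-.12,.2),rate=.25); print(force()); print(workorder.finish_job())"
```

```text
[-0.1 -0.4 -0.5]
the job is handed in; nothing more can be done
None
```

The job is handed in: the yellow rack is held snug between the roller bars and the wing screw was stroked clockwise to its stop, with the bottles and orange rack never approached, in about 40 s of the 72 s allowed.

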